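# Draw the screw carriage out from under the bench riser with the pull hook

## Robot

A 6-joint arm with a two-finger parallel gripper is mounted at the origin on a cart in front of the work surface, level with it; the furniture and walls round the work are solid. World frame = base frame: x ahead of the robot, y to its left, z up, the work surface at z = 0. Lengths are in m, angles in rad, forces in N, time in s.
With the tool pointing down it reaches from about 0.35 to 0.775 m from the base axis. Payload 7.3 kg.
Tool frame: the origin (TCP) lies at the very end of the fingers, on their centre line; the grasp point (between the pads) lies 19 mm behind it; z points along the fingers, y is the line along which they close (so a half turn about z gives the same grasp; the last joint's range is limited). The gripper opens to 92 mm and grips with 3 to 60 N. Pads are 19 mm wide; open, the fingers measure 130 mm over their backs; the gripper's body (75 mm by 190 mm) begins 47 mm behind the grasp point.
Start: joints at [1.071, 0.342, 1.524, -0, 1.275, -0.146], TCP at [0.182, 0.493, 0.227] pointing down, gripper open.
Joint ranges: [-2.53, 2.53], [-0.77, 2.02], [0.04, 2.7], [-1, 4.14], [0.28, 2.66], [-3.11, 3.11]. Speed limits (rad/s): [2.57, 2.57, 3.14, 3.14, 3.14, 3.14].

## Interface

Orientations are given as [roll, pitch, yaw] about the fixed x, y, z axes, in that order (R = Rz(yaw) Ry(pitch) Rx(roll)).
In Python, from cell import robot gives the robot as it stands. The module is installed in compiled form; this text tells all that it offers.
- The arm moves only by the tool arm_command, never from a script. Its argument "moves" is a list of rows, each a list of 3 entries, a list of its own where there are three numbers: the shift along the tool's x, y, z in m, then the turn, a rotation vector about the tool's x, y, z in rad, then the finger opening in m, from 0 to 0.0918. In form: [[[dx, dy, dz], [ax, ay, az], claw], ...]. A call has exactly 5 rows; each row is the pose to reach, as a shift and turn from the pose commanded when the call began, along the tool's axes at that moment; what a row does not reach only later rows make up. A row lasts 1/10 s, in which the tool goes at most 50 mm and 8.59 degrees, less where a joint would pass 70% of its speed; a pose out of reach is approached as far as the arm can. A call with a gripper value outside its range is refused whole. The fingers move at their own pace and stop on an object; "squeeze" is the grip in N (left out, the last holds). Time passes only in rows, so rows that repeat a pose let the fingers close, or fill a call up. It gives the time, the measured TCP pose, the force, the opening and the grip force at its end, in the units of the state.
- robot.observe(): the state, without advancing time (a new reading comes with each control period).
- robot.read_camera(name): name is "scene" or "top" or "wrist"; returns the picture (384x512x3 uint8, red, green, blue); there is no depth.
- robot.camera_model(name): a dict with "fx", "fy", "cx", "cy" (pixels), "k1" (the pictures are not rectified: a ray, as slopes to the right and down, at radius r is drawn at 1 + k1 r^2 times it, then the intrinsics apply), "R" (3x3) and "t" (3): a world point X has camera coordinates R X + t. Camera axes: x right, y down, z forward; pixel columns grow to the right and rows downward; lengths in m; the calibration is good to about 2 mm. A picture is of the moment at which its call begins: read the wrist's pose just before it. camera_model takes no time and is no camera call; for the wrist camera it gives the pose at the moment of the call.
- robot.hand_in(): hands the job in; it is judged then, once.
The state is a dict: "time": time; "qpos": joint angles; "qvel": joint speeds; "joint_efforts": joint torques, N m; "tool_pos": TCP position; "tool_rot": TCP orientation; "contact_force": force on the tool from outside, world axes, zero at the start; "torque": the same for the moment, N m; "opening": finger opening in m; "grip_force": force on a finger pad.
Only numpy, scipy, OpenCV 4.12 (cv2) and the standard library are available. Lean on these libraries where they do the work, as an engineer would, in place of code of your own. Each camera call takes 0.05 s, during which the arm holds its last target. There are 200 camera calls.

## Task

The screw carriage has been pushed in under the grey bench riser, out of reach of the fingers. Take the pull hook, feel for the eye hidden under the carriage's overhanging tray, catch it and draw the carriage out until it stands against its front stop, then unhook and lay the hook flat on the table, well clear of the carriage. Be gentle, as the eye is only clamped in its slot; touch riser and carriage with nothing but the hook, and leave the other things where they lie.

Things in the scene. Friction and masses are not known exactly. Their poses are not given: they have to be found in the camera images.
- pull_hook: pull hook, 0.18 kg, lying flat. Origin: under the middle of its black handle (100 long in x, 20 wide in y, 24 high, flared to 30 wide at the rear end). z up, x runs forward along the steel rod (8 thick, axis 12 above the underside, from x=50 to 150 mm). At x=150 the rod is bent square to the left (+y): the bent tip ends, rounded, at y=20. All in one level plane
- hook_tip (a point): centre of the rounded end of the hook's bent tip: in the hook's frame x=150, y=16, z=12 mm (4 mm of rod beyond it)
- riser: grey sheet-steel bench riser, fixed, 160 deep (x) 200 wide (y) 92 high, origin under its centre. Open at its front, which is its -x side; inside it is 184 wide between the rails (y=+-92), and its roof's front edge hangs to z=82. A roll of masking tape lies on it. Inside slides the carriage, see carriage
- carriage (a joint): how far the carriage (aluminium plate with an ivory screw tray) is drawn out toward the riser's -x, m: 0 fully in, 0.110 at its front stop, which is hard: run onto it slowly, the eye should not bear over 25 N. Starts at 0 to 0.02. Slides drag with 5 N; it stays where left. A slotted cross bar under the plate (face 42 mm behind its front edge, z 22 to 42) carries the eye
- carriage_front (a point): middle of the front edge of the carriage's plate, axes as the riser's; z=52. Plate underside z=51. Eye: upright steel ring, hole 23 wide, wire 6 thick, hole looks along +-y, its centre at z=32 and 20.5 mm behind this edge (+x), so wholly under the plate. It is clamped in the bar's slot anywhere from y=-20 to +40 mm of this point: its place is not measured. Nothing else is under the plate there
- clamp_jig: wooden assembly jig, fixed to the table to the right of the riser's front: board 170 (x) by 250 (y), 18 high, with a nest 35 high on it and a toggle clamp up to 177 high at its -y end; origin under its centre. Only an obstacle: keep the fingers clear of it
- glue_bottle: small red glue bottle, upright, 36 wide and 92 high, origin under its centre; to be left alone
- marker: felt marker lying on the table, 132 long (its y) and 18 thick, origin under its centre; to be left alone
- lamp_holder: white lamp holder with bulb and short lead, lying, 150 long (its y), 35 wide, 33 high, origin under its centre; to be left alone

How it is judged:
On the way, in this order (a step that is already met when the one before it is completed fails the run):
1. the hook's bent end is in under the riser, at the height of the eye (x of hook_tip in the frame of riser between -0.06 and 0.06 m and y of hook_tip in the frame of riser between -0.09 and 0.09 m and height (world z) of hook_tip below 0.05 m), for 0.1 s.
2. the carriage stands at its stop with the hook still in its eye (value of joint carriage above 0.105 m and x of hook_tip in the frame of carriage_front between 0.005 and 0.035 m and height (world z) of hook_tip below 0.05 m), for 0.1 s.
At the end, for the whole second after the job is handed in: the carriage is within 5 mm of its front stop (drawn out more than 0.105 m); the hook lies flat and still on the table, touching neither riser nor carriage, its tip more than 60 mm from the middle of the carriage's front edge (value of joint carriage above 0.105 m and height (world z) of pull_hook between -0.006 and 0.006 m and angle between pull_hook's own z axis and vertical below 0.1 rad and linear speed of pull_hook below 0.02 m/s and horizontal distance between hook_tip and carriage_front above 0.06 m and contact force between pull_hook and riser below 0.1 N).
It fails at once if the hook presses on the riser, the carriage or the eye with more than 25 N (contact force between pull_hook and riser above 25 N).
It fails at once if the robot itself touches the riser or the carriage (contact force between any of the fingers, the arm and riser above 1 N).
It fails at once if the glue bottle, marker or lamp holder is moved by more than 3 cm (distance of any of glue_bottle, marker, lamp_holder from where it was at the start of the episode above 0.03 m).
It also fails if it takes over 72 s, if anything falls off the work surface, if the arm or the gripper's body presses on something with over 40 N, if the wrist force passes 120 N, or if a joint passes its speed limit or range.

## Working session

There is one attempt and no reset: what is moved stays moved. The work goes in short steps, Python scripts to look and compute and a tool call to move; the robot and the scene stay as the last step left them, time stands still between calls to the robot, and variables do not carry over. Pictures are saved under pics/ and viewed, at most 10 in all, crops included, and the job is handed in when it is done.

Besides the shell and the picture viewer there is one more tool, called after "Call:" in YAML: its name, and indented under it one key for each argument. arm_command: Moves the arm, as the interface text tells. Its arguments: {"type":"object","properties":{"moves":{"type":"array"},"squeeze":{"type":"number"}},"required":["moves"]}

```bash
mkdir -p pics; ls
cat > h.py <<'E'
import numpy as np, cv2
from cell import robot
def ray(m,u,v):
    x,y=(u-m['cx'])/m['fx'],(v-m['cy'])/m['fy']; k=m['k1']
    a,b=x,y
    for _ in range(20):
        s=1+k*(a*a+b*b); a,b=x/s,y/s
    R=np.array(m['R']);t=np.array(m['t'])
    return -R.T@t, R.T@np.array([a,b,1.])
def onz(m,u,v,z):
    c,d=ray(m,u,v); return c+d*(z-c[2])/d[2]
def proj(m,X):
    p=np.array(m['R'])@np.array(X)+np.array(m['t']); a,b=p[0]/p[2],p[1]/p[2]; s=1+m['k1']*(a*a+b*b)
    return m['fx']*a*s+m['cx'],m['fy']*b*s+m['cy']
def tri(rs):
    A=np.zeros((3,3));B=np.zeros(3)
    for c,d in rs:
        d=d/np.linalg.norm(d);P=np.eye(3)-np.outer(d,d);A+=P;B+=P@c
    return np.linalg.solve(A,B)
def shot(n,f):
    m=robot.camera_model(n);i=robot.read_camera(n);np.save(f'pics/{f}.npy',i);np.save(f'pics/{f}_m.npy',m,allow_pickle=True)
    cv2.imwrite(f'pics/{f}.png',i[:,:,::-1]);return m,i
def load(f): return np.load(f'pics/{f}_m.npy',allow_pickle=True).item(),np.load(f'pics/{f}.npy')
E
python3 - <<'E'
from h import *
for n in('scene','top','wrist'):
    m,i=shot(n,n+'0'); R=np.array(m['R']);print(n,-R.T@np.array(m['t']),R[2],m['fx'],m['k1'])
a=cv2.imread('pics/scene0.png');b=cv2.imread('pics/top0.png');
print(robot.observe())
E
```

```text
pics
scene [-0.79573018 -0.63214574  0.97121827] [ 0.76495553  0.37673172 -0.52241387] 500.1188667672438 -0.0898747115167194
top [0.25384526 0.03128287 1.60242754] [ 0.18411663  0.01277697 -0.98282135] 431.06018415955333 -0.018250880527867136
wrist [0.11130236 0.51985125 0.38454377] [ 0.26183033 -0.09850292 -0.96007398] 306.8022689736897 -0.07075211857903059
{'time': 0.15, 'qpos': array([ 1.07099965e+00,  3.42592493e-01,  1.52475479e+00, -2.75905345e-05,
        1.27540804e+00, -1.46009188e-01]), 'qvel': array([ 0.00100083, -0.00106617, -0.00388727, -0.00129311, -0.00010679,
        0.00048738]), 'joint_efforts': array([ 1.46997310e-03, -4.31467044e+01, -2.44355589e+01,  7.19051133e-02,
        5.36296237e-02, -1.23349037e-04]), 'tool_pos': array([0.1817394 , 0.49223176, 0.22620408]), 'tool_rot': array([-3.14043852e+00, -1.43052448e-04,  2.78781313e+00]), 'contact_force': array([ 0.58793757,  0.12322972, -0.48607576]), 'torque': array([-0.02478324,  0.02978414,  0.06335356]), 'grip_force': 0.0, 'opening': 0.09186727657359656}
```

View pics/top0.png

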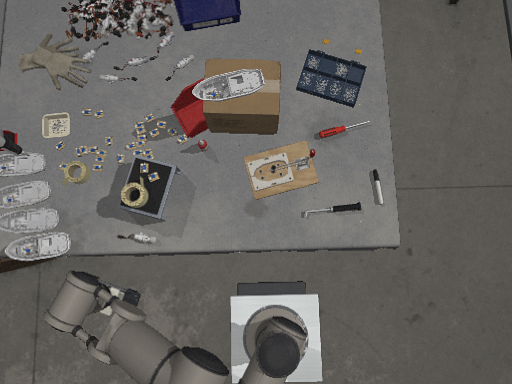

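View pics/scene0.png

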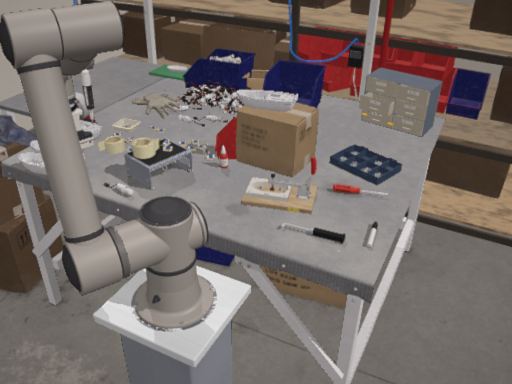

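Top view: hook at cols 304–362, row ~210 (handle right, tip left); riser around (150,187); jig (283,170); lamp (143,238); marker (377,187); glue (202,145). Zoom in.

Run:
```python
from h import *
i=cv2.imread('pics/top0.png'); s=cv2.imread('pics/scene0.png')
a=cv2.resize(i[140:250,100:220],(480,440),interpolation=cv2.INTER_CUBIC)
b=cv2.resize(s[120:215,90:250],(640,380)[:2],interpolation=cv2.INTER_CUBIC)
b=cv2.resize(s[130:200,110:210],(628,440)[:2],interpolation=cv2.INTER_CUBIC)[:, :320]
b=cv2.resize(s[125:205,110:205],(320,270),interpolation=cv2.INTER_CUBIC)
c=cv2.resize(i[195:225,295:370],(320,128),interpolation=cv2.INTER_CUBIC)
r=np.vstack([b,c,np.zeros((42,320,3),np.uint8)])
cv2.imwrite('pics/z1.png',np.hstack([a,r]))
m,_=load('top0')
for n,p in dict(handle=(346,208),tip=(304,214),ris=(150,187)).items(): print(n,onz(m,*p,.012 if n!='ris' else .09))
```

```text
handle [ 0.45652433 -0.27704347  0.012     ]
tip [ 0.43864077 -0.12058024  0.012     ]
ris [0.54228614 0.4334856  0.09      ]
```

View pics/z1.png

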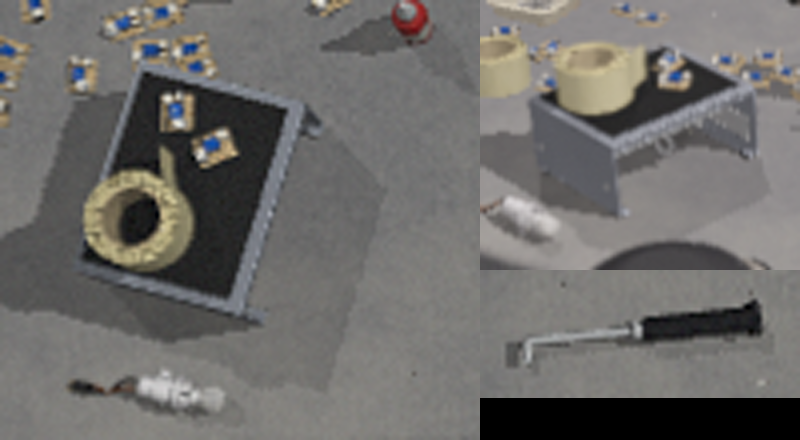

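Riser zoom: roof corners in top at ≈(135,157),(175,166),(160,217),(120,206); open front faces image right (world −y), and the eye shows in the scene view near (166,168). The hook's tip bends towards −x (image down), handle on the right.

Run:
```python
from h import *
mt,_=load('top0');ms,si=load('scene0')
T=[(135,157),(175,166.2),(160,217),(119.5,206)]
P=[onz(mt,*p,.092) for p in T]
for p in P: print(p.round(3))
print([np.linalg.norm(P[i]-P[(i+1)%4]).round(3) for i in range(4)])
for t,s in (((175,166.2),(191,151.1)),((160,217),(149.2,167.4)),((179.5,172.5),(190.8,170.9)),((165.5,219.5),(151.6,187.8))):
    print('tri',tri([ray(mt,*t),ray(ms,*s)]).round(3))
for h in (.02,.032,.051): print('eye',h,onz(ms,165.8,168,h).round(3))
s=cv2.resize(si[140:195,140:200,::-1],(720,660)[:2],interpolation=cv2.INTER_CUBIC)[:600]
cv2.imwrite('pics/z2.png',s)
```

```text
[0.654 0.49  0.092]
[0.616 0.344 0.092]
[0.433 0.395 0.092]
[0.476 0.541 0.092]
[np.float64(0.151), np.float64(0.19), np.float64(0.152), np.float64(0.185)]
tri [0.618 0.343 0.086]
tri [0.432 0.397 0.092]
tri [0.612 0.345 0.002]
tri [0.432 0.396 0.006]
eye 0.02 [0.559 0.423 0.02 ]
eye 0.032 [0.542 0.41  0.032]
eye 0.051 [0.515 0.389 0.051]
```

View pics/z2.png

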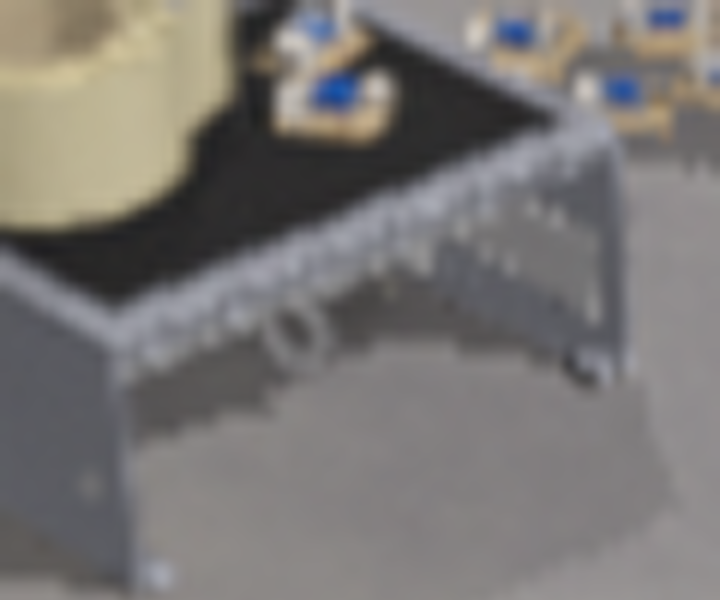

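```bash
cat >> h.py <<'E'
def go(x,y,z,yaw):
    from scipy.spatial.transform import Rotation as Ro
    o=robot.observe(); R=Ro.from_euler('xyz',o['tool_rot']); G=Ro.from_euler('xyz',[np.pi,0,yaw])
    print('t',round(o['time'],2),'tcp',o['tool_pos'].round(4),o['tool_rot'].round(3),'shift',R.inv().apply(np.array([x,y,z])-o['tool_pos']).round(4),'turn',(R.inv()*G).as_rotvec().round(3))
E
python3 - <<'E'
from h import *
mt,ti=load('top0');ms,si=load('scene0')
go(.42,.25,.23,2.2)
for n,m,im,(x0,x1,y0,y1) in(('top',mt,ti,(325,366,198,220)),('scene',ms,si,(308,350,222,246))):
    c=(im[y0:y1,x0:x1].max(2)<60).astype(np.uint8); k,l,s,ce=cv2.connectedComponentsWithStats(c); j=1+s[1:,4].argmax()
    ys,xs=np.where(l==j); pts=np.c_[xs+x0,ys+y0].astype(np.float32)
    r=cv2.minAreaRect(pts);print(n,r); globals()[n]=ce[j]+[x0,y0]
    b=cv2.boxPoints(r);print([onz(m,*p,.012).round(3) for p in b])
print(tri([ray(mt,*top),ray(ms,*scene)]))
E
```

```text
t 0.15 tcp [0.1817 0.4922 0.2262] [-3.14  -0.     2.788] shift [-0.3074 -0.1447 -0.0037] turn [-0.001  0.     0.588]
top ((346.3827819824219, 206.5930938720703), (7.058866500854492, 27.405012130737305), 85.2363510131836)
[array([ 0.472, -0.228,  0.012]), array([ 0.478, -0.329,  0.012]), array([ 0.451, -0.33 ,  0.012]), array([ 0.446, -0.228,  0.012])]
scene ((328.26470947265625, 234.94119262695312), (31.529630661010742, 7.518604278564453), 14.03624439239502)
[array([ 0.434, -0.231,  0.012]), array([ 0.474, -0.222,  0.012]), array([ 0.481, -0.324,  0.012]), array([ 0.442, -0.331,  0.012])]
[ 0.45880865 -0.27951845  0.01198663]
```

Handle at (0.459,−0.279,0.012), lying forward along yaw ≈1.63–1.7. Move there in two legs.

Call:
arm_command:
  moves:
    - [[-0.05, -0.024, 0], [0, 0, 0.12], 0.0918]
    - [[-0.1, -0.048, 0], [0, 0, 0.24], 0.0918]
    - [[-0.15, -0.072, 0], [0, 0, 0.36], 0.0918]
    - [[-0.2, -0.096, 0], [0, 0, 0.48], 0.0918]
    - [[-0.25, -0.12, 0], [0, 0, 0.6], 0.0918]

```text
time: 0.65
tool_pos: [0.3567, 0.3113, 0.2267]
tool_rot: [3.142, -0.0, 2.183]
contact_force: [0.6, 0.9, -0.0]
opening: 0.0918
grip_force: 0.0
```

```bash
python3 -c "
from h import *
go(.46,-.27,.2,1.65)"
```

```text
t 0.65 tcp [0.3567 0.3113 0.2267] [ 3.142 -0.     2.183] shift [-0.5351 -0.2497  0.0266] turn [-0.    -0.     0.533]
```

Call:
arm_command:
  moves:
    - [[-0.045, -0.021, 0], [0, 0, 0], 0.0918]
    - [[-0.09, -0.042, 0], [0, 0, 0], 0.0918]
    - [[-0.135, -0.063, 0], [0, 0, 0], 0.0918]
    - [[-0.18, -0.084, 0], [0, 0, 0], 0.0918]
    - [[-0.225, -0.105, 0], [0, 0, 0], 0.0918]

```text
time: 1.15
tool_pos: [0.4002, 0.0668, 0.2268]
tool_rot: [3.141, 0.0, 2.188]
contact_force: [1.2, -0.2, -0.6]
opening: 0.0917
grip_force: 0.0
```

Call:
arm_command:
  moves:
    - [[-0.045, -0.021, 0], [0, 0, 0.1], 0.0918]
    - [[-0.09, -0.042, 0], [0, 0, 0.2], 0.0918]
    - [[-0.135, -0.063, 0], [0, 0, 0.3], 0.0918]
    - [[-0.18, -0.084, 0], [0, 0, 0.4], 0.0918]
    - [[-0.225, -0.105, 0], [0, 0, 0.53], 0.0918]

```text
time: 1.65
tool_pos: [0.4447, -0.1777, 0.2266]
tool_rot: [3.141, -0.0, 1.653]
contact_force: [1.2, 0.6, 0.1]
opening: 0.0918
grip_force: 0.0
```

```bash
python3 -c "
from h import *
go(.46,-.29,.2,1.65);go(.46,-.22,.2,1.65)"
```

```text
t 1.65 tcp [ 0.4447 -0.1777  0.2266] [ 3.141 -0.     1.653] shift [-0.1132  0.006   0.0266] turn [ 0.    -0.     0.003]
t 1.65 tcp [ 0.4447 -0.1777  0.2266] [ 3.141 -0.     1.653] shift [-0.0434  0.0117  0.0266] turn [ 0.    -0.     0.003]
```

```bash
python3 -c "
from h import *
shot('wrist','w1')"
```

Call:
arm_command:
  moves:
    - [[-0.04, 0.003, 0.01], [0, 0, 0], 0.0918]
    - [[-0.08, 0.006, 0.02], [0, 0, 0], 0.0918]
    - [[-0.11, 0.006, 0.026], [0, 0, 0], 0.0918]
    - [[-0.11, 0.006, 0.026], [0, 0, 0], 0.0918]
    - [[-0.11, 0.006, 0.026], [0, 0, 0], 0.0918]

```text
time: 2.2
tool_pos: [0.46, -0.2844, 0.2]
tool_rot: [-3.141, -0.002, 1.657]
contact_force: [0.1, -0.3, -0.1]
opening: 0.0915
grip_force: 0.0
```

```bash
python3 -c "
from h import *
shot('wrist','w2')
a=cv2.imread('pics/w1.png');b=cv2.imread('pics/w2.png')
cv2.imwrite('pics/w12.png',cv2.resize(np.hstack([a,b]),(800,300),interpolation=cv2.INTER_AREA))
print(robot.observe()['tool_pos'])"
```

```text
[ 0.46022081 -0.28380229  0.20050389]
```

View pics/w12.png

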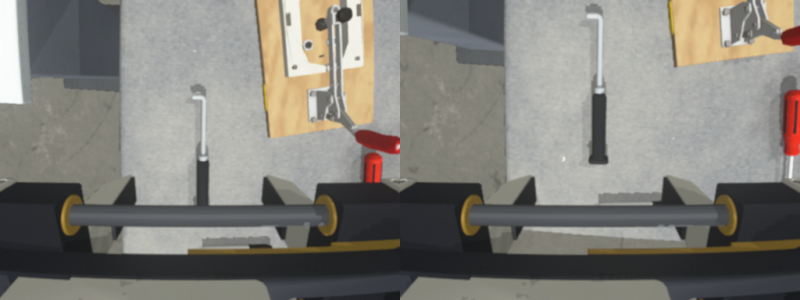

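w2 shows the hook whole: handle (full-res) rows ~118–209 near col 254, rod up to bend near (258,20), tip end ≈(241,20), pointing left. Fit accurately and triangulate with w1.

Run:
```python
from h import *
m1,i1=load('w1');m2,i2=load('w2')
def comp(im,x0,x1,y0,y1,f):
    c=f(im[y0:y1,x0:x1].astype(int)).astype(np.uint8);k,l,s,ce=cv2.connectedComponentsWithStats(c);j=1+s[1:,4].argmax()
    ys,xs=np.where(l==j);return np.c_[xs+x0,ys+y0].astype(float)
h=comp(i2,225,290,105,225,lambda a:a.max(2)<60)
print('handle px',h.min(0),h.max(0))
r=comp(i2,225,290,5,112,lambda a:a.min(2)>165); print('rod px',r.min(0),r.max(0),len(r))
r1=comp(i1,235,280,110,200,lambda a:a.min(2)>165); print('rod1 px',r1.min(0),r1.max(0),len(r1))
# handle axis by row-wise centre
rows=np.arange(h[:,1].min()+4,h[:,1].max()-12)
W=np.array([onz(m2,h[h[:,1]==y,0].mean()+.0,y,.024) for y in rows])
d=np.polyfit(W[:,1],W[:,0],1);print('handle axis yaw',np.arctan2(1,d[0]),'x at y=-.279',np.polyval(d,-.279))
rr=np.arange(r[:,1].min()+10,r[:,1].max()-4);W=np.array([onz(m2,r[r[:,1]==y,0].mean(),y,.012+.003) for y in rr])
d=np.polyfit(W[:,1],W[:,0],1);print('rod yaw',np.arctan2(1,d[0]),'x at -.279',np.polyval(d,-.279),'x at -.18',np.polyval(d,-.18))
cx=lambda q:q[q[:,1]>=q[:,1].max()-12][:,0].mean()
for nm,p,q in(('bend top',(np.median(r[r[:,1]<r[:,1].min()+3][:,0]),r[:,1].min()),(np.median(r1[r1[:,1]<r1[:,1].min()+3][:,0]),r1[:,1].min())),('tip end',(r[:,0].min(),r[r[:,0]<r[:,0].min()+2][:,1].mean()),(r1[:,0].min(),r1[r1[:,0]<r1[:,0].min()+2][:,1].mean())),('rod/handle',(cx(r),r[:,1].max()),(cx(r1),r1[:,1].max()))):
    print(nm,p,q,tri([ray(m2,*p),ray(m1,*q)]).round(4),onz(m2,*p,.012).round(4))
print('rear',onz(m2,h[:,0].mean(),h[:,1].max()+.5,.012))
```

```text
handle px [243. 121.] [264. 205.]
rod px [225.   5.] [289. 111.] 5669
rod1 px [235. 110.] [279. 199.] 3095
handle axis yaw 1.6501755787623442 x at y=-.279 0.4579821947383232
rod yaw 1.625207849388876 x at -.279 0.4612987689541155 x at -.18 0.45590670589464793
bend top (np.float64(267.0), np.float64(5.0)) (np.float64(267.0), np.float64(110.0)) [ 0.4565 -0.1084  0.0087] [ 0.4583 -0.1092  0.012 ]
tip end (np.float64(225.0), np.float64(58.0)) (np.float64(235.0), np.float64(154.5)) [ 0.4197 -0.1645  0.013 ] [ 0.4189 -0.1645  0.012 ]
rod/handle (np.float64(258.2654600301659), np.float64(111.0)) (np.float64(256.9002433090024), np.float64(199.0)) [ 0.4551 -0.2164  0.0207] [ 0.4588 -0.2163  0.012 ]
rear [ 0.46214977 -0.32590959  0.012     ]
```

Run:
```python
from h import *
m1,i1=load('w1');m2,i2=load('w2')
print(np.median(i2[5:105,225:290].min(2)),i2[60,245:272].min(1))
def rod(im,x0,x1,y0,y1):
    g=im[y0:y1,x0:x1].min(2).astype(int); c=(g>np.median(g)+22).astype(np.uint8);k,l,s,ce=cv2.connectedComponentsWithStats(c,connectivity=8)
    j=1+np.argmax(s[1:,3]);print(s[j]);ys,xs=np.where(l==j);return np.c_[xs+x0,ys+y0].astype(float)
r=rod(i2,225,290,5,118);r1=rod(i1,235,280,110,205)
rr=np.arange(r[:,1].min()+12,r[:,1].max()-12);W=np.array([onz(m2,r[r[:,1]==y,0].mean(),y,.014) for y in rr])
d=np.polyfit(W[:,1],W[:,0],1);print('rod yaw',np.arctan2(1,d[0]),'x at -.279',np.polyval(d,-.279),'x at -.2',np.polyval(d,-.2))
f=lambda r:[(np.median(r[r[:,1]<r[:,1].min()+3][:,0]),r[:,1].min()),(r[:,0].min(),r[r[:,0]<r[:,0].min()+3][:,1].mean())]
for p,q in zip(f(r),f(r1)): print(p,q,tri([ray(m2,*p),ray(m1,*q)]).round(4),onz(m2,*p,.012).round(4))
```

```text
178.0 [157 157 159 160 161 158 148 146 171 198 216 221 216 199 180 171 174 177
 177 179 181 182 180 179 178 180 179]
[ 15  13  19  91 411]
[ 12  13  17  73 281]
rod yaw 1.6347304866453325 x at -.279 0.4591219572469081 x at -.2 0.45406426550562834
(np.float64(247.0), np.float64(18.0)) (np.float64(253.0), np.float64(123.0)) [ 0.4392 -0.1247  0.0173] [ 0.4389 -0.1234  0.012 ]
(np.float64(240.0), np.float64(20.307692307692307)) (np.float64(247.0), np.float64(124.5)) [ 0.4322 -0.1271  0.0158] [ 0.4319 -0.1262  0.012 ]
```

```bash
python3 -c "
from h import *
go(.460,-.291,.004,1.643)"
```

```text
t 2.25 tcp [ 0.4602 -0.2838  0.2005] [-3.141e+00 -1.000e-03  1.658e+00] shift [-0.0074 -0.0007  0.1965] turn [-0.001 -0.001  0.015]
```

Call:
arm_command:
  moves:
    - [[-0.007, 0, 0.045], [0, 0, 0.015], 0.07]
    - [[-0.007, 0, 0.09], [0, 0, 0.015], 0.07]
    - [[-0.007, 0, 0.135], [0, 0, 0.015], 0.07]
    - [[-0.007, 0, 0.17], [0, 0, 0.015], 0.07]
    - [[-0.007, 0, 0.186], [0, 0, 0.015], 0.07]

```text
time: 2.75
tool_pos: [0.4598, -0.2888, 0.0122]
tool_rot: [-3.138, -0.004, 1.645]
contact_force: [-0.1, -1.0, 0.6]
opening: 0.0697
grip_force: 0.0
```

Call:
arm_command:
  moves:
    - [[0, 0, 0.005], [0, 0, 0], 0.07]
    - [[0, 0, 0.009], [0, 0, 0], 0.05]
    - [[0, 0, 0.009], [0, 0, 0], 0.03]
    - [[0, 0, 0.009], [0, 0, 0], 0.015]
    - [[0, 0, 0.009], [0, 0, 0], 0.01]
  squeeze: 30

```text
time: 3.25
tool_pos: [0.4616, -0.2919, 0.0068]
tool_rot: [3.14, 0.001, 1.643]
contact_force: [-0.8, 0.9, 0.8]
opening: 0.0426
grip_force: 0.0
```

Call:
arm_command:
  moves:
    - [[0, 0, 0], [0, 0, 0], 0.01]
    - [[0, 0, 0], [0, 0, 0], 0.01]
    - [[0, 0, 0], [0, 0, 0], 0.01]
    - [[0, 0, 0], [0, 0, 0], 0.01]
    - [[0, 0, 0], [0, 0, 0], 0.01]
  squeeze: 45

```text
time: 3.75
tool_pos: [0.4611, -0.2917, 0.0059]
tool_rot: [3.142, 0.0, 1.643]
contact_force: [-0.9, 0.1, 3.4]
opening: 0.0199
grip_force: 45.0
```

Run:
```python
from h import *
m,_=load('top0')
for p in((245,155),(303,140),(318,182),(252,198)): print(onz(m,*p,.018).round(3))
for p in((125,235),(158,242)): print('lamp',onz(m,*p,.015).round(3))
print('w',onz(m,202,145,.08))
ms,_=load('scene0');e=onz(ms,164.75,167.9,.032);x=np.array([.2675,.9636,0]);y=np.array([-.9636,.2675,0]);d=e-[.545,.445,0];print(e,d@x,d@y)
go(.5144,.163,.15,1.3)
```

```text
[0.669 0.093 0.018]
[ 0.721 -0.129  0.018]
[ 0.557 -0.178  0.018]
[0.503 0.07  0.018]
lamp [0.379 0.543 0.015]
lamp [0.35  0.42  0.015]
w [0.69532187 0.24741621 0.08      ]
[0.5407148  0.41393522 0.032     ] -0.03108031285871077 -0.004180604754365765
t 3.75 tcp [ 0.4611 -0.2917  0.0059] [3.142 0.    1.643] shift [ 0.4497  0.086  -0.1442] turn [0.    0.    0.343]
```

Call:
arm_command:
  moves:
    - [[0, 0, -0.02], [0, 0, 0], 0.01]
    - [[0, 0, -0.05], [0, 0, 0], 0.01]
    - [[0, 0, -0.09], [0, 0, 0], 0.01]
    - [[0, 0, -0.13], [0, 0, 0], 0.01]
    - [[0, 0, -0.15], [0, 0, 0], 0.01]

```text
time: 4.25
tool_pos: [0.462, -0.2923, 0.1589]
tool_rot: [3.138, 0.003, 1.643]
contact_force: [-0.2, -1.0, -2.6]
opening: 0.0196
grip_force: 45.0
```

Call:
arm_command:
  moves:
    - [[0.03, 0.006, 0], [0, 0, 0], 0.01]
    - [[0.075, 0.015, 0], [0, 0, 0], 0.01]
    - [[0.12, 0.024, 0], [0, 0, 0], 0.01]
    - [[0.165, 0.033, 0], [0, 0, 0], 0.01]
    - [[0.21, 0.042, 0], [0, 0, 0], 0.01]

```text
time: 4.75
tool_pos: [0.4875, -0.0774, 0.1554]
tool_rot: [-3.141, -0.0, 1.642]
contact_force: [0.1, -0.4, -1.5]
opening: 0.0194
grip_force: 45.0
```

Call:
arm_command:
  moves:
    - [[0.045, 0.01, 0], [0, 0, 0.07], 0.01]
    - [[0.09, 0.02, 0], [0, 0, 0.14], 0.01]
    - [[0.135, 0.03, 0], [0, 0, 0.21], 0.01]
    - [[0.165, 0.035, 0], [0, 0, 0.28], 0.01]
    - [[0.18, 0.035, 0], [0, 0, 0.34], 0.01]

```text
time: 5.25
tool_pos: [0.5095, 0.1058, 0.1552]
tool_rot: [-3.141, -0.0, 1.303]
contact_force: [-0.0, -0.5, -2.3]
opening: 0.0198
grip_force: 45.0
```

Run:
```python
from h import *
from scipy.spatial.transform import Rotation as Ro
go(.5144,.163,.12,1.3)
o=robot.observe(); m,i=shot('wrist','w3')
b=cv2.imread('pics/w3.png');cv2.imwrite('pics/w3z.png',b)
R=Ro.from_euler('xyz',o['tool_rot'])
for p in((.1695,0),(.1655,-.02),(.1655,-.016)): print(proj(m,o['tool_pos']+R.apply([p[0],p[1],-.0061])))
```

```text
t 5.25 tcp [0.5095 0.1058 0.1552] [-3.141 -0.     1.303] shift [ 0.0565 -0.0104  0.0352] turn [-0.001 -0.     0.003]
(np.float64(253.9360033487223), np.float64(-115.69854752828081))
(np.float64(207.44582124060625), np.float64(-105.3543016686798))
(np.float64(216.716120533013), np.float64(-105.58636653421013))
```

View pics/w3z.png

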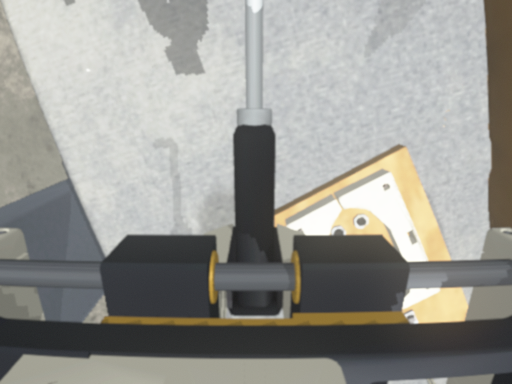

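The rod runs straight up the image (col 255) – held squarely on the tool axis; ferrule near row 110. Descend in front of the riser.

Call:
arm_command:
  moves:
    - [[0.02, -0.004, 0], [0, 0, 0.003], 0.01]
    - [[0.045, -0.008, 0.02], [0, 0, 0.003], 0.01]
    - [[0.056, -0.01, 0.06], [0, 0, 0.003], 0.01]
    - [[0.056, -0.01, 0.1], [0, 0, 0.003], 0.01]
    - [[0.056, -0.01, 0.129], [0, 0, 0.003], 0.01]

```text
time: 5.8
tool_pos: [0.5136, 0.1594, 0.0241]
tool_rot: [-3.139, 0.001, 1.301]
contact_force: [-0.2, 0.1, -2.0]
opening: 0.0199
grip_force: 45.0
```

```bash
cat >> h.py <<'E'
def rf():
    o=robot.observe();x=np.array([np.cos(1.3),np.sin(1.3),0]);y=np.array([-x[1],x[0],0]);d=o['tool_pos']-[.545,.445,0];F=o['contact_force']
    print('t',round(o['time'],2),'shaft front x',(d@x+.1695).round(4),'y',(d@y).round(4),'z',o['tool_pos'][2].round(4),'yaw',o['tool_rot'].round(4),'F riser x,y,z',(F@x).round(1),(F@y).round(1),F[2].round(1))
E
python3 - <<'E'
from h import *
rf();go(.5144,.163,.026,1.3)
shot('scene','s4')
i=cv2.imread('pics/s4.png');cv2.imwrite('pics/s4z.png',cv2.resize(i[130:210,130:250],(780,520),interpolation=cv2.INTER_CUBIC))
E
```

```text
t 5.8 shaft front x -0.1141 y -0.0461 z 0.0241 yaw [-3.1389e+00  1.2000e-03  1.3012e+00] F riser x,y,z 0.0 0.3 -2.0
t 5.8 tcp [0.5136 0.1594 0.0241] [-3.139e+00  1.000e-03  1.301e+00] shift [ 0.0037 -0.0002 -0.0019] turn [-0.003  0.001  0.001]
```

View pics/s4z.png

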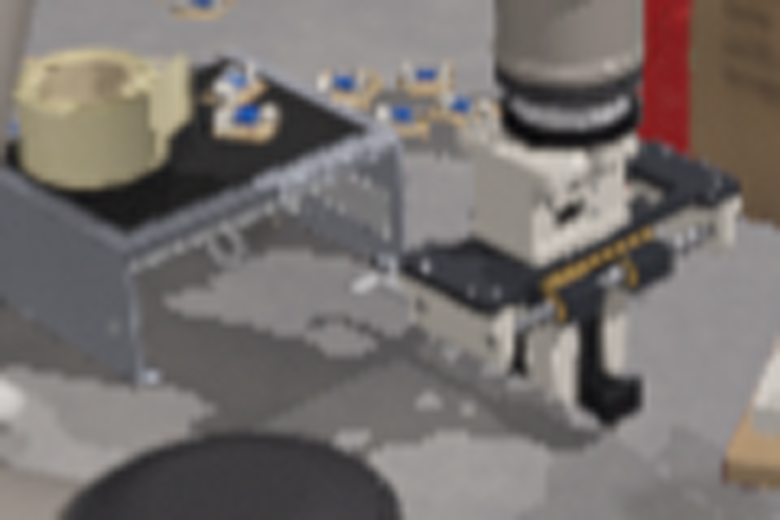

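Scene zoom: hook tip end about (352,290) in zoom (→184.2,174.6), bend (388,272); eye ring centre (225,245) (→164.6,167.7); gripper clear of riser and jig. Compare with the expected tip.

Run:
```python
from h import *
m,_=load('s4');x=np.array([np.cos(1.3),np.sin(1.3),0]);y=np.array([-x[1],x[0],0])
for n,p in(('tipend',(184.2,174.6)),('bend',(189.7,171.9)),('eye',(164.6,167.7))):
    d=onz(m,*p,.031)-[.545,.445,0];print(n,(d@x).round(4),(d@y).round(4))
print('expected tip end: x -.118 y -.026; bend front x -.114 y -.046')
```

```text
tipend -0.1224 -0.0232
bend -0.1219 -0.0509
eye -0.028 -0.0058
expected tip end: x -.118 y -.026; bend front x -.114 y -.046
```

Call:
arm_command:
  moves:
    - [[0.02, 0, -0.002], [0, 0, 0], 0.01]
    - [[0.04, 0, -0.002], [0, 0, 0], 0.01]
    - [[0.06, 0, -0.002], [0, 0, 0], 0.01]
    - [[0.08, 0, -0.002], [0, 0, 0], 0.01]
    - [[0.085, 0, -0.002], [0, 0, 0], 0.01]

```text
time: 6.35
tool_pos: [0.5385, 0.2427, 0.0294]
tool_rot: [3.141, -0.001, 1.301]
contact_force: [-0.3, 0.2, -1.4]
opening: 0.02
grip_force: 45.0
```

```bash
python3 -c "
from h import *
rf()"
```

```text
t 6.35 shaft front x -0.0271 y -0.0478 z 0.0294 yaw [ 3.1405e+00 -1.0000e-03  1.3014e+00] F riser x,y,z 0.1 0.3 -1.4
```

Call:
arm_command:
  moves:
    - [[0.003, 0, 0], [0, 0, 0], 0.01]
    - [[0.006, 0, 0], [0, 0, 0], 0.01]
    - [[0.009, 0, 0], [0, 0, 0], 0.01]
    - [[0.012, 0, 0], [0, 0, 0], 0.01]
    - [[0.015, 0, 0], [0, 0, 0], 0.01]

```text
time: 6.85
tool_pos: [0.5418, 0.2557, 0.0288]
tool_rot: [-3.141, 0.0, 1.299]
contact_force: [0.8, -0.0, -1.1]
opening: 0.0194
grip_force: 45.0
```

```bash
python3 -c "
from h import *
rf()"
```

```text
t 6.85 shaft front x -0.0137 y -0.0476 z 0.0288 yaw [-3.1415  0.      1.2993] F riser x,y,z 0.2 -0.8 -1.1
```

Call:
arm_command:
  moves:
    - [[0.002, 0, 0.001], [0, 0, 0], 0.01]
    - [[0.004, 0, 0.002], [0, 0, 0], 0.01]
    - [[0.006, 0, 0.002], [0, 0, 0], 0.01]
    - [[0.008, 0, 0.002], [0, 0, 0], 0.01]
    - [[0.01, 0, 0.002], [0, 0, 0], 0.01]

```text
time: 7.35
tool_pos: [0.5445, 0.2657, 0.0267]
tool_rot: [3.142, -0.0, 1.3]
contact_force: [-0.2, -0.1, -2.4]
opening: 0.0193
grip_force: 45.0
```

```bash
python3 -c "
from h import *
rf()"
```

```text
t 7.35 shaft front x -0.0034 y -0.0475 z 0.0267 yaw [ 3.1415e+00 -1.0000e-04  1.2998e+00] F riser x,y,z -0.2 0.1 -2.4
```

Call:
arm_command:
  moves:
    - [[0.001, 0, 0], [0, 0, 0], 0.01]
    - [[0.002, 0, 0], [0, 0, 0], 0.01]
    - [[0.003, 0, 0], [0, 0, 0], 0.01]
    - [[0.004, 0, 0], [0, 0, 0], 0.01]
    - [[0.005, 0, 0], [0, 0, 0], 0.01]

```text
time: 7.85
tool_pos: [0.5453, 0.2694, 0.0265]
tool_rot: [-3.141, 0.002, 1.3]
contact_force: [-2.1, -8.5, -0.9]
opening: 0.0198
grip_force: 45.0
```

```bash
python3 -c "
from h import *
rf()"
```

```text
t 7.85 shaft front x 0.0004 y -0.0473 z 0.0265 yaw [-3.1407e+00  2.0000e-03  1.2999e+00] F riser x,y,z -8.8 -0.3 -0.9
```

Bar felt at front x≈0.0 (≈ expected −0.003). Back off to the eye's centre plane and sweep +y.

Call:
arm_command:
  moves:
    - [[-0.006, 0, 0], [0, 0, 0], 0.01]
    - [[-0.012, 0, 0], [0, 0, 0], 0.01]
    - [[-0.0185, 0, 0], [0, 0, 0], 0.01]
    - [[-0.0185, -0.003, 0], [0, 0, 0], 0.01]
    - [[-0.0185, -0.008, 0], [0, 0, 0], 0.01]

```text
time: 8.35
tool_pos: [0.5331, 0.2545, 0.0269]
tool_rot: [3.141, -0.001, 1.299]
contact_force: [-0.7, 0.2, -1.5]
opening: 0.019
grip_force: 45.0
```

```bash
python3 -c "
from h import *
rf()"
```

```text
t 8.35 shaft front x -0.0172 y -0.0395 z 0.0269 yaw [ 3.1412e+00 -5.0000e-04  1.2990e+00] F riser x,y,z -0.0 0.7 -1.5
```

Call:
arm_command:
  moves:
    - [[0, -0.002, 0], [0, 0, 0], 0.01]
    - [[0, -0.004, 0], [0, 0, 0], 0.01]
    - [[0, -0.006, 0], [0, 0, 0], 0.01]
    - [[0, -0.008, 0], [0, 0, 0], 0.01]
    - [[0, -0.01, 0], [0, 0, 0], 0.01]

```text
time: 8.85
tool_pos: [0.5234, 0.2575, 0.0267]
tool_rot: [3.141, -0.0, 1.3]
contact_force: [-0.5, 0.2, -1.6]
opening: 0.0195
grip_force: 45.0
```

```bash
python3 -c "
from h import *
rf()"
```

```text
t 8.85 shaft front x -0.017 y -0.0293 z 0.0267 yaw [ 3.1415e+00 -2.0000e-04  1.2999e+00] F riser x,y,z 0.0 0.6 -1.6
```

Call:
arm_command:
  moves:
    - [[0, -0.0015, 0], [0, 0, 0], 0.01]
    - [[0, -0.003, 0], [0, 0, 0], 0.01]
    - [[0, -0.0045, 0], [0, 0, 0], 0.01]
    - [[0, -0.006, 0], [0, 0, 0], 0.01]
    - [[0, -0.007, 0], [0, 0, 0], 0.01]

```text
time: 9.35
tool_pos: [0.5166, 0.2593, 0.0267]
tool_rot: [-3.142, -0.0, 1.3]
contact_force: [-0.8, 0.2, -1.7]
opening: 0.0199
grip_force: 45.0
```

```bash
python3 -c "
from h import *
rf()"
```

```text
t 9.35 shaft front x -0.0171 y -0.0223 z 0.0267 yaw [-3.1416e+00 -1.0000e-04  1.2998e+00] F riser x,y,z 0.0 0.9 -1.7
```

Call:
arm_command:
  moves:
    - [[0, -0.001, 0], [0, 0, 0], 0.01]
    - [[0, -0.002, 0], [0, 0, 0], 0.01]
    - [[0, -0.003, 0], [0, 0, 0], 0.01]
    - [[0, -0.004, 0], [0, 0, 0], 0.01]
    - [[0, -0.005, 0], [0, 0, 0], 0.01]

```text
time: 9.85
tool_pos: [0.5119, 0.2606, 0.0268]
tool_rot: [3.142, -0.0, 1.3]
contact_force: [-0.7, 0.5, -1.9]
opening: 0.0198
grip_force: 45.0
```

```bash
python3 -c "
from h import *
rf()"
```

```text
t 9.85 shaft front x -0.0171 y -0.0174 z 0.0268 yaw [ 3.1415e+00 -1.0000e-04  1.2998e+00] F riser x,y,z 0.3 0.8 -1.9
```

Tip end at y≈+0.003, probably in the hole. Continue gently until the shaft touches.

Call:
arm_command:
  moves:
    - [[0, -0.001, 0], [0, 0, 0], 0.01]
    - [[0, -0.002, 0], [0, 0, 0], 0.01]
    - [[0, -0.003, 0], [0, 0, 0], 0.01]
    - [[0, -0.004, 0], [0, 0, 0], 0.01]
    - [[0, -0.005, 0], [0, 0, 0], 0.01]

```text
time: 10.35
tool_pos: [0.508, 0.2617, 0.027]
tool_rot: [3.14, -0.001, 1.299]
contact_force: [4.2, -2.8, -1.4]
opening: 0.0196
grip_force: 45.4
```

```bash
python3 -c "
from h import *
rf()"
```

```text
t 10.35 shaft front x -0.017 y -0.0134 z 0.027 yaw [ 3.1399e+00 -9.0000e-04  1.2987e+00] F riser x,y,z -1.6 -4.8 -1.4
```

Call:
arm_command:
  moves:
    - [[0, -0.0005, 0], [0, 0, 0], 0.01]
    - [[0, -0.001, 0], [0, 0, 0], 0.01]
    - [[0, -0.0015, 0], [0, 0, 0], 0.01]
    - [[0, -0.002, 0], [0, 0, 0], 0.01]
    - [[0, -0.0025, 0], [0, 0, 0], 0.01]

```text
time: 10.85
tool_pos: [0.5062, 0.2622, 0.0272]
tool_rot: [3.139, -0.001, 1.298]
contact_force: [7.5, -4.0, -2.2]
opening: 0.0196
grip_force: 45.8
```

```bash
python3 -c "
from h import *
rf()"
```

```text
t 10.85 shaft front x -0.017 y -0.0115 z 0.0272 yaw [ 3.1389e+00 -1.3000e-03  1.2979e+00] F riser x,y,z -1.8 -8.3 -2.2
```

Contact at the shaft exactly where predicted (y≈−0.014). Relieve slightly and draw.

Call:
arm_command:
  moves:
    - [[0, 0.002, 0], [0, 0, 0], 0.01]
    - [[-0.003, 0.0025, 0], [0, 0, 0], 0.01]
    - [[-0.006, 0.0025, 0], [0, 0, 0], 0.01]
    - [[-0.009, 0.0025, 0], [0, 0, 0], 0.01]
    - [[-0.012, 0.0025, 0], [0, 0, 0], 0.01]

```text
time: 11.35
tool_pos: [0.5056, 0.2516, 0.0275]
tool_rot: [3.138, -0.004, 1.299]
contact_force: [5.9, 4.1, -3.0]
opening: 0.0201
grip_force: 45.2
```

```bash
python3 -c "
from h import *
rf()"
```

```text
t 11.35 shaft front x -0.0274 y -0.0138 z 0.0275 yaw [ 3.1382 -0.0041  1.2985] F riser x,y,z 5.5 -4.6 -3.0
```

Call:
arm_command:
  moves:
    - [[-0.004, 0, 0], [0, 0, 0], 0.01]
    - [[-0.008, 0, 0], [0, 0, 0], 0.01]
    - [[-0.012, 0, 0], [0, 0, 0], 0.01]
    - [[-0.016, 0, 0], [0, 0, 0], 0.01]
    - [[-0.02, 0, 0], [0, 0, 0], 0.01]

```text
time: 11.85
tool_pos: [0.5002, 0.2324, 0.0275]
tool_rot: [3.138, -0.004, 1.299]
contact_force: [4.9, 4.6, -2.5]
opening: 0.0199
grip_force: 45.2
```

```bash
python3 -c "
from h import *
rf()"
```

```text
t 11.85 shaft front x -0.0473 y -0.0137 z 0.0275 yaw [ 3.1382 -0.0041  1.2987] F riser x,y,z 5.7 -3.5 -2.5
```

Call:
arm_command:
  moves:
    - [[-0.005, 0.001, 0], [0, 0, 0], 0.01]
    - [[-0.011, 0.001, 0], [0, 0, 0], 0.01]
    - [[-0.017, 0.001, 0], [0, 0, 0], 0.01]
    - [[-0.023, 0.001, 0], [0, 0, 0], 0.01]
    - [[-0.029, 0.001, 0], [0, 0, 0], 0.01]

```text
time: 12.35
tool_pos: [0.4929, 0.2041, 0.0274]
tool_rot: [3.139, -0.003, 1.299]
contact_force: [4.0, 4.8, -2.0]
opening: 0.0198
grip_force: 45.1
```

Call:
arm_command:
  moves:
    - [[-0.006, 0, 0], [0, 0, 0], 0.01]
    - [[-0.012, 0, 0], [0, 0, 0], 0.01]
    - [[-0.018, 0, 0], [0, 0, 0], 0.01]
    - [[-0.024, 0, 0], [0, 0, 0], 0.01]
    - [[-0.027, 0, 0], [0, 0, 0], 0.01]

```text
time: 12.85
tool_pos: [0.4853, 0.1777, 0.0273]
tool_rot: [3.14, -0.003, 1.299]
contact_force: [2.7, 4.9, -1.7]
opening: 0.02
grip_force: 45.0
```

```bash
python3 -c "
from h import *
rf()"
```

```text
t 12.85 shaft front x -0.104 y -0.014 z 0.0273 yaw [ 3.1397e+00 -2.6000e-03  1.2992e+00] F riser x,y,z 5.5 -1.3 -1.7
```

Call:
arm_command:
  moves:
    - [[-0.002, 0, 0], [0, 0, 0], 0.01]
    - [[-0.004, 0, 0], [0, 0, 0], 0.01]
    - [[-0.006, 0, 0], [0, 0, 0], 0.01]
    - [[-0.0075, 0, 0], [0, 0, 0], 0.01]
    - [[-0.009, 0, 0], [0, 0, 0], 0.01]

```text
time: 13.35
tool_pos: [0.483, 0.1693, 0.0272]
tool_rot: [3.14, -0.002, 1.3]
contact_force: [3.4, 5.1, -2.8]
opening: 0.0197
grip_force: 45.0
```

Call:
arm_command:
  moves:
    - [[-0.001, 0, 0], [0, 0, 0], 0.01]
    - [[-0.002, 0, 0], [0, 0, 0], 0.01]
    - [[-0.003, 0, 0], [0, 0, 0], 0.01]
    - [[-0.004, 0, 0], [0, 0, 0], 0.01]
    - [[-0.005, 0, 0], [0, 0, 0], 0.01]

```text
time: 13.85
tool_pos: [0.4816, 0.1645, 0.0272]
tool_rot: [3.14, -0.002, 1.3]
contact_force: [3.1, 4.0, -1.4]
opening: 0.0197
grip_force: 45.0
```

```bash
python3 -c "
from h import *
rf()"
```

```text
t 13.85 shaft front x -0.1178 y -0.0139 z 0.0272 yaw [ 3.1399e+00 -2.4000e-03  1.2996e+00] F riser x,y,z 4.7 -1.9 -1.4
```

Call:
arm_command:
  moves:
    - [[-0.001, 0, 0], [0, 0, 0], 0.01]
    - [[-0.002, 0, 0], [0, 0, 0], 0.01]
    - [[-0.003, 0, 0], [0, 0, 0], 0.01]
    - [[-0.004, 0, 0], [0, 0, 0], 0.01]
    - [[-0.005, 0, 0], [0, 0, 0], 0.01]

```text
time: 14.35
tool_pos: [0.4802, 0.1596, 0.0272]
tool_rot: [3.14, -0.002, 1.3]
contact_force: [3.3, 4.5, -1.6]
opening: 0.0195
grip_force: 45.0
```

Call:
arm_command:
  moves:
    - [[-0.001, 0, 0], [0, 0, 0], 0.01]
    - [[-0.002, 0, 0], [0, 0, 0], 0.01]
    - [[-0.003, 0, 0], [0, 0, 0], 0.01]
    - [[-0.004, 0, 0], [0, 0, 0], 0.01]
    - [[-0.0045, 0, 0], [0, 0, 0], 0.01]

```text
time: 14.85
tool_pos: [0.479, 0.1553, 0.0272]
tool_rot: [3.14, -0.002, 1.3]
contact_force: [3.3, 5.0, -2.4]
opening: 0.0195
grip_force: 45.0
```

```bash
python3 -c "
from h import *
rf()"
```

```text
t 14.85 shaft front x -0.1273 y -0.0139 z 0.0272 yaw [ 3.1400e+00 -2.2000e-03  1.2996e+00] F riser x,y,z 5.7 -1.9 -2.4
```

Call:
arm_command:
  moves:
    - [[-0.0008, 0, 0], [0, 0, 0], 0.01]
    - [[-0.0016, 0, 0], [0, 0, 0], 0.01]
    - [[-0.0024, 0, 0], [0, 0, 0], 0.01]
    - [[-0.0032, 0, 0], [0, 0, 0], 0.01]
    - [[-0.004, 0, 0], [0, 0, 0], 0.01]

```text
time: 15.35
tool_pos: [0.4779, 0.1514, 0.0272]
tool_rot: [3.14, -0.002, 1.3]
contact_force: [2.4, 4.4, -2.1]
opening: 0.0199
grip_force: 45.0
```

Call:
arm_command:
  moves:
    - [[-0.0006, 0, 0], [0, 0, 0], 0.01]
    - [[-0.0012, 0, 0], [0, 0, 0], 0.01]
    - [[-0.0018, 0, 0], [0, 0, 0], 0.01]
    - [[-0.0024, 0, 0], [0, 0, 0], 0.01]
    - [[-0.003, 0, 0], [0, 0, 0], 0.01]

```text
time: 15.85
tool_pos: [0.477, 0.1485, 0.0272]
tool_rot: [3.14, -0.002, 1.3]
contact_force: [2.9, 5.7, -2.0]
opening: 0.0194
grip_force: 45.0
```

```bash
python3 -c "
from h import *
rf()"
```

```text
t 15.85 shaft front x -0.1343 y -0.0138 z 0.0272 yaw [ 3.1401e+00 -2.2000e-03  1.2996e+00] F riser x,y,z 6.3 -1.3 -2.0
```

Call:
arm_command:
  moves:
    - [[-0.0006, 0, 0], [0, 0, 0], 0.01]
    - [[-0.0012, 0, 0], [0, 0, 0], 0.01]
    - [[-0.0018, 0, 0], [0, 0, 0], 0.01]
    - [[-0.0024, 0, 0], [0, 0, 0], 0.01]
    - [[-0.003, 0, 0], [0, 0, 0], 0.01]

```text
time: 16.35
tool_pos: [0.4775, 0.148, 0.0276]
tool_rot: [3.138, -0.007, 1.299]
contact_force: [6.6, 19.9, -1.9]
opening: 0.0198
grip_force: 45.0
```

```bash
python3 -c "
from h import *
rf()"
```

```text
t 16.35 shaft front x -0.1347 y -0.0144 z 0.0276 yaw [ 3.1378 -0.0065  1.2991] F riser x,y,z 21.0 -1.1 -1.9
```

Stop reached (21 N). Relieve, centre in the hole, then slide out sideways.

Call:
arm_command:
  moves:
    - [[0.003, 0, 0], [0, 0, 0], 0.01]
    - [[0.006, 0.0005, 0], [0, 0, 0], 0.01]
    - [[0.009, 0.001, 0], [0, 0, 0], 0.01]
    - [[0.0095, 0.001, 0], [0, 0, 0], 0.01]
    - [[0.0095, 0.001, 0], [0, 0, 0], 0.01]

```text
time: 16.85
tool_pos: [0.4789, 0.1535, 0.0266]
tool_rot: [-3.141, 0.0, 1.3]
contact_force: [0.5, 0.8, -0.8]
opening: 0.0197
grip_force: 45.0
```

Run:
```python
from h import *
rf()
shot('scene','s5')
i=cv2.imread('pics/s5.png');cv2.imwrite('pics/s5z.png',cv2.resize(i[130:210,130:250],(780,520),interpolation=cv2.INTER_CUBIC))
```

```text
t 16.85 shaft front x -0.1291 y -0.0142 z 0.0266 yaw [-3.1411  0.      1.2999] F riser x,y,z 0.9 -0.3 -0.8
```

View pics/s5z.png

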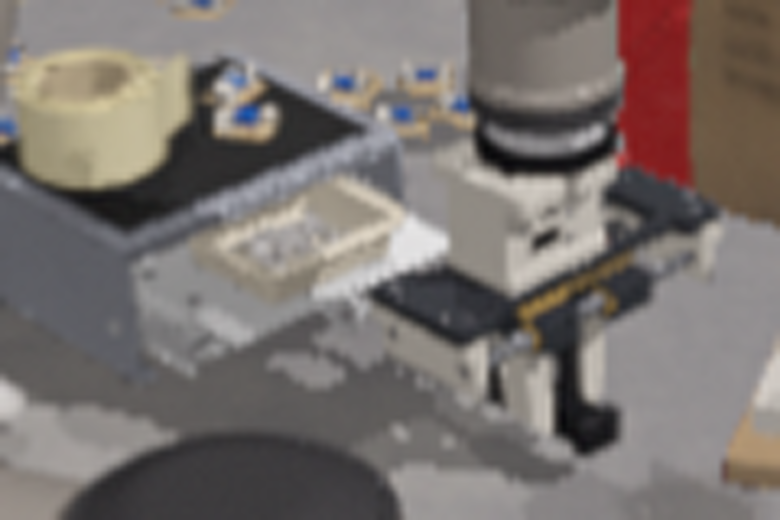

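Carriage is fully out with tray visible; gripper clear. Slide out sideways.

Call:
arm_command:
  moves:
    - [[0.001, 0.003, 0], [0, 0, 0], 0.01]
    - [[0.001, 0.007, 0], [0, 0, 0], 0.01]
    - [[0.001, 0.012, 0], [0, 0, 0], 0.01]
    - [[0.001, 0.017, 0], [0, 0, 0], 0.01]
    - [[0.001, 0.022, 0], [0, 0, 0], 0.01]

```text
time: 17.4
tool_pos: [0.501, 0.1483, 0.0267]
tool_rot: [-3.142, -0.0, 1.3]
contact_force: [-1.0, -0.4, -1.1]
opening: 0.0197
grip_force: 45.0
```

Call:
arm_command:
  moves:
    - [[0, 0.004, 0], [0, 0, 0], 0.01]
    - [[0, 0.01, 0], [0, 0, 0], 0.01]
    - [[0, 0.012, 0], [0, 0, 0], 0.01]
    - [[0, 0.012, 0], [0, 0, 0], 0.01]
    - [[0, 0.012, 0], [0, 0, 0], 0.01]

```text
time: 17.9
tool_pos: [0.5119, 0.1453, 0.0266]
tool_rot: [-3.141, 0.0, 1.3]
contact_force: [-1.4, -0.1, -2.0]
opening: 0.0198
grip_force: 45.0
```

```bash
python3 -c "
from h import *
rf()"
```

```text
t 17.9 shaft front x -0.1281 y -0.0482 z 0.0266 yaw [-3.1412  0.      1.2997] F riser x,y,z -0.5 1.3 -2.0
```

Call:
arm_command:
  moves:
    - [[-0.01, 0, -0.003], [0, 0, 0], 0.01]
    - [[-0.02, 0, -0.006], [0, 0, 0], 0.01]
    - [[-0.03, 0, -0.007], [0, 0, 0], 0.01]
    - [[-0.042, 0, -0.007], [0, 0, 0], 0.01]
    - [[-0.05, 0, -0.008], [0, 0, 0], 0.01]

```text
time: 18.4
tool_pos: [0.4981, 0.0958, 0.0347]
tool_rot: [-3.141, 0.0, 1.299]
contact_force: [-0.3, 0.0, -2.8]
opening: 0.0198
grip_force: 45.0
```

```bash
python3 -c "
from h import *
rf()"
```

```text
t 18.4 shaft front x -0.1795 y -0.0482 z 0.0347 yaw [-3.1412e+00  2.0000e-04  1.2990e+00] F riser x,y,z -0.0 0.3 -2.8
```

Call:
arm_command:
  moves:
    - [[-0.003, 0, -0.02], [0, 0, 0], 0.01]
    - [[-0.005, 0, -0.05], [0, 0, 0], 0.01]
    - [[-0.005, 0, -0.08], [0, 0, 0], 0.01]
    - [[-0.005, 0, -0.11], [0, 0, 0], 0.01]
    - [[-0.005, 0, -0.13], [0, 0, 0], 0.01]

```text
time: 18.9
tool_pos: [0.4977, 0.0918, 0.1669]
tool_rot: [3.139, -0.001, 1.299]
contact_force: [0.5, -0.3, -1.4]
opening: 0.0196
grip_force: 45.0
```

```bash
python3 -c "
from h import *
go(.455,-.26,.16,1.64)"
```

```text
t 18.9 tcp [0.4977 0.0918 0.1669] [ 3.139e+00 -1.000e-03  1.299e+00] shift [-0.3503  0.0531  0.0067] turn [ 0.002 -0.    -0.341]
```

Call:
arm_command:
  moves:
    - [[-0.03, 0.005, 0], [0, 0, 0], 0.01]
    - [[-0.075, 0.011, 0], [0, 0, -0.05], 0.01]
    - [[-0.12, 0.018, 0], [0, 0, -0.12], 0.01]
    - [[-0.165, 0.025, 0], [0, 0, -0.19], 0.01]
    - [[-0.21, 0.032, 0], [0, 0, -0.26], 0.01]

```text
time: 19.4
tool_pos: [0.4711, -0.1206, 0.1648]
tool_rot: [3.141, -0.0, 1.563]
contact_force: [1.1, 0.6, -0.9]
opening: 0.0198
grip_force: 45.0
```

```bash
python3 -c "
from h import *
go(.455,-.26,.16,1.64)"
```

```text
t 19.4 tcp [ 0.4711 -0.1206  0.1648] [ 3.141 -0.     1.563] shift [-0.1395 -0.015   0.0048] turn [ 0.    -0.    -0.077]
```

Call:
arm_command:
  moves:
    - [[-0.045, -0.005, 0], [0, 0, -0.03], 0.01]
    - [[-0.09, -0.01, 0.01], [0, 0, -0.06], 0.01]
    - [[-0.125, -0.015, 0.03], [0, 0, -0.075], 0.01]
    - [[-0.14, -0.015, 0.06], [0, 0, -0.075], 0.01]
    - [[-0.14, -0.015, 0.09], [0, 0, -0.075], 0.01]

```text
time: 19.9
tool_pos: [0.4549, -0.2616, 0.074]
tool_rot: [3.14, 0.002, 1.631]
contact_force: [0.3, 0.7, -2.2]
opening: 0.0194
grip_force: 45.0
```

Call:
arm_command:
  moves:
    - [[0, 0, 0.02], [0, 0, 0], 0.01]
    - [[0, 0, 0.04], [0, 0, 0], 0.01]
    - [[0, 0, 0.055], [0, 0, 0], 0.01]
    - [[0, 0, 0.06], [0, 0, 0], 0.01]
    - [[0, 0, 0.062], [0, 0, 0], 0.01]

```text
time: 20.4
tool_pos: [0.455, -0.2585, 0.0124]
tool_rot: [-3.141, -0.001, 1.634]
contact_force: [0.0, -0.7, -1.9]
opening: 0.0195
grip_force: 45.0
```

```bash
python3 -c "
from h import *
rf()"
```

```text
t 20.4 shaft front x -0.5324 y -0.1015 z 0.0124 yaw [-3.1411e+00 -6.0000e-04  1.6344e+00] F riser x,y,z -0.7 -0.2 -1.9
```

Lower the last 6 mm, then open and rise.

Call:
arm_command:
  moves:
    - [[0, 0, 0.002], [0, 0, 0], 0.01]
    - [[0, 0, 0.004], [0, 0, 0], 0.01]
    - [[0, 0, 0.006], [0, 0, 0], 0.01]
    - [[0, 0, 0.0065], [0, 0, 0], 0.01]
    - [[0, 0, 0.0065], [0, 0, 0], 0.01]

```text
time: 20.9
tool_pos: [0.4555, -0.2584, 0.0063]
tool_rot: [3.141, 0.0, 1.635]
contact_force: [0.6, -0.2, -1.7]
opening: 0.0196
grip_force: 45.0
```

Call:
arm_command:
  moves:
    - [[0, 0, 0], [0, 0, 0], 0.03]
    - [[0, 0, 0], [0, 0, 0], 0.04]
    - [[0, 0, 0], [0, 0, 0], 0.06]
    - [[0, 0, 0], [0, 0, 0], 0.06]
    - [[0, 0, 0], [0, 0, 0], 0.06]

```text
time: 21.4
tool_pos: [0.4555, -0.2584, 0.0063]
tool_rot: [3.141, 0.0, 1.635]
contact_force: [-0.1, -0.3, 0.0]
opening: 0.0554
grip_force: 0.0
```

Call:
arm_command:
  moves:
    - [[0, 0, -0.01], [0, 0, 0], 0.06]
    - [[0, 0, -0.04], [0, 0, 0], 0.06]
    - [[0, 0, -0.08], [0, 0, 0], 0.06]
    - [[0, 0, -0.12], [0, 0, 0], 0.06]
    - [[0, 0, -0.15], [0, 0, 0], 0.06]

```text
time: 21.9
tool_pos: [0.4558, -0.2587, 0.1595]
tool_rot: [3.139, 0.002, 1.635]
contact_force: [-0.5, 0.2, -0.5]
opening: 0.0599
grip_force: 0.0
```

Run:
```python
from h import *
a=shot('top','t6')[1];b=shot('scene','s6')[1]
f=lambda i,s:cv2.resize(i[s],(400,300),interpolation=cv2.INTER_CUBIC)[:,:,::-1]
cv2.imwrite('pics/f6.png',np.hstack([f(a,np.s_[130:250,100:390][0:2]),f(b,np.s_[120:260,110:390])]))
```

```text
(no output)
```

View pics/f6.png

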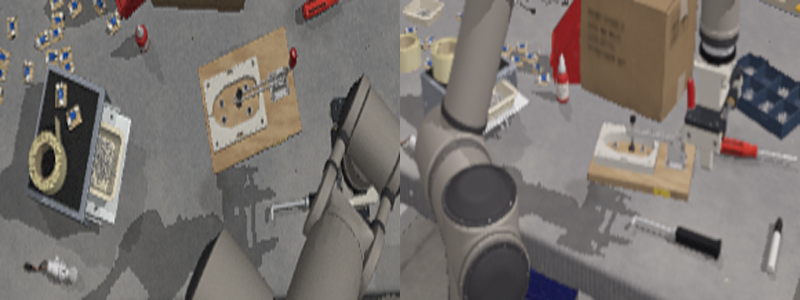

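The hook lies flat on the table (right half, ≈(675,235)), the carriage stands fully out at (110,165), and the glue bottle, marker and lamp holder have not moved. Hand in.

```bash
python3 -c "
from h import *
print(robot.hand_in())"
```

```text
the job is handed in; nothing more can be done
None
```

I drew the carriage out onto its front stop (21 N peak wrist force, under the 25 N limit), unhooked it, and laid the hook flat near where it first lay, well clear. I handed the job in at about 22 s; no verdict came back.

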